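Pulse the twist-to-run snack grinder

ROBOT

A 7-joint arm with a two-finger parallel gripper is mounted at the origin on the work surface. World frame = base frame: x ahead of the robot, y to its left, z up, the work surface at z = 0. Lengths are in m, angles in rad, forces in N, time in s.
With the tool pointing down it reaches from about 0.425 to 0.875 m from the base axis. Payload 9.9 kg.
Tool frame: the origin (TCP) lies on the centre line of the jaws, within the pads' length; the fingertips stand ahead of it and the grasp point (between the pads) lies 2 mm behind it (arm.tcp_to_tips is the z of the fingertips in the tool frame, in m); z points along the fingers, y is the line along which they close (so a half turn about z gives the same grasp; the last joint's range is limited). The gripper opens to 85 mm and grips with 20 to 120 N. Pads are 22 mm wide; open, the fingers measure 114 mm over their backs; the gripper's body (76 mm by 85 mm) begins 54 mm behind the grasp point. The pads swing forward as they close: fully open they stand 13 mm farther back than shut.
Start: joints at [1.188, 0.576, 0.025, 1.437, -0.015, 1.129, -0.057], TCP at [0.199, -0.645, 0.218] pointing down, gripper open.
Joint ranges: [-2.76, 2.76], [-0.34, 2.15], [-1.52, 1.57], [0.19, 2.46], [-1.09, 4.23], [0.17, 1.99], [-2.82, 2.82]. Speed limits (rad/s): [2.22, 2.22, 3.01, 3.01, 3.14, 3.14, 3.14].

INTERFACE

Orientations are given as [roll, pitch, yaw] about the fixed x, y, z axes, in that order (R = Rz(yaw) Ry(pitch) Rx(roll)).
In Python, from cell import arm gives the robot as it stands.
- The arm moves only by the tool arm_command, never from a script. Its argument "moves" is a list that holds one entry, the list of rows, each a list of 5 numbers: the opening, from 0 (shut) to 1 (fully open), then the shift along the world's x, y, z in m, then the turn about the world's z in degrees. In form: [[[gripper, dx, dy, dz, twist], ...]]. A call has exactly 8 rows; each row is the pose to reach, as a shift and turn from the pose commanded when the call began; what a row does not reach only later rows make up. A row lasts 1/8 s, in which the tool goes at most 62.5 mm and 10.7 degrees, less where a joint would pass 70% of its speed; a pose out of reach is approached as far as the arm can. A call with a gripper value outside its range is refused whole. The fingers move at their own pace and stop on an object; the grip force is fixed at half the most. Time passes only in rows, so rows that repeat a pose let the fingers close, or fill a call up. It gives the time, the measured TCP pose, the force, the opening and the grip force at its end, in the units of the state.
- arm.state(): the state, without advancing time (a new reading comes with each control period).
- arm.camera(name): name is "scene" or "top" or "wrist"; returns a dict with "color" (400x640x3 uint8, red, green, blue), "fx", "fy", "cx", "cy" (pixels), "distortion" ([k1, k2, p1, p2, k3] as OpenCV has them; the pictures are not rectified), "xyz" and "attitude" of the camera in the world; the wrist camera has in their place "T_tool_cam" (4x4, takes a point from camera to tool coordinates, whose origin is the TCP and whose axes are the flange's). Camera axes: x right, y down, z forward; pixel columns grow to the right and rows downward; lengths in m; the calibration is good to about 2 mm. A picture is of the moment at which its call begins: read the wrist's pose just before it. There is no depth.
- arm.hand_in(): hands the job in; it is judged then, once.
The state is a dict: "time_s": time; "q": joint angles; "qvel": joint speeds; "joint_torque": joint torques, N m; "tcp_pos": TCP position; "ee_rot": TCP orientation; "contact_force": force on the tool from outside, world axes, zero at the start; "torque": the same for the moment, N m; "grip_width": opening from 0.0 (shut) to 1.0 (fully open); "grip_force": force on a finger pad.
Only numpy, scipy, OpenCV 4.12 (cv2) and the standard library are available. Lean on these libraries where they do the work, as an engineer would, in place of code of your own. Each camera call takes 0.05 s, during which the arm holds its last target. There are 200 camera calls.

TASK

Run the cordless snack grinder on pulse: take its lid, the round one with the straight bar grip, out of the storage box, set it fully down into the top of the grinder with its two lugs in the two slots, and turn it clockwise half-way to its lock (an eighth of a turn, 45 degrees, so that the bar points at the single ticks on the rim) without ever letting it go on to the lock click at the quarter turn. The lid is the switch and springs back when let go, so finish with the gripper still holding it steady at that half-way place. Do not push the storage box or the other things on the table about, and leave the rest of the box's contents in it.

Things in the scene. Friction and masses are not known exactly. Their poses are not given: they have to be found in the camera images.
- lid_grip (a point): Middle of the bar grip of the grinder's lid: grey plastic, loose, about 140 g, right way up in one of three places in the storage box. x along the bar, z up. Bar 64 mm long, 16 mm wide (y), from 15 mm below this point, where it stands on a round flange 92 mm across and 8 mm thick, to 15 mm above. This point is on the lid's axis, 47 mm above its underside.
- lid_foot (a point): Centre of the lid's underside. Below the flange is a spigot 66 mm across, 24 mm deep, its lowest 8 mm a cone narrowing to 52 mm. Two lugs on it point along the bar (lid +x and -x): 12 mm wide, out to 39.5 mm from the axis, 8 to 14 mm above this point; the flange's underside is 24 mm above it. Half a turn leaves the lid the same.
- grinder_mouth (a point): Centre of the grinder's open mouth, level with its rim, 150 mm above the table; z up, x through its two slots. The grinder: round, white, 112 mm across at the foot, fixed by a suction foot; rim 106 mm outside. Two tabs 8 mm thick leave a bore 70 mm across above a bowl 84 mm wide. The lid goes in with its bar along x, until its flange lies on the rim: lid_grip is then 23 mm above this point.
- slot (a point): Centre of one of the two slots between the tabs, where a lug goes down, at rim height, 38 mm from the mouth's centre on its +x side; the other is opposite. About 20 mm wide, each flanked by a pair of thin ticks on the rim. Once down, the lugs pass under the tabs (2 mm play in height) when the lid is turned clockwise seen from above; it cannot turn the other way.
- pulse_tick (a point): One of the two single thick ticks on the rim, 50 mm from the mouth's centre, 45 degrees clockwise of the slot at +x; the other is opposite. The lid's bar points at both at the half-way (pulse) place. Dots on the rim 90 degrees from the slots are the lock.
- switch_ring (a joint): Sprung ring inside the mouth, turned clockwise by the lugs, rad; 0 at rest. From the bar exactly along the slots there are 8 degrees free, then it turns with the lid: half-way (45 degrees) reads 0.64. It pushes back with 0.04 N m at 0, 0.11 half-way, 0.2 at the end, and returns almost to 0 when the lid is let go. Sprung pins are felt from about 0.9; at 1.4 the lid clicks and locks.
- storage_box: Open plastic box, loose, 900 g, 220 mm (x) by 350 mm (y), 40 mm high, walls and floor 5 mm. Origin at the centre of its underside.
- jar_lid: Loose plain plastic jar lid in the storage box, 86 mm across, 14 mm thick with a round knob 24 mm across to 27 mm height; no lugs and no bar. Origin at the centre of its underside. Not wanted.
- scoop: Loose steel measuring scoop in the storage box, cup 44 mm across, 24 mm high with a flat handle towards +x, 115 mm long in all. Origin under its middle. Not wanted.
- cleaning_brush: Small loose brush in the storage box, lying along its y, 140 mm long, 20 mm wide, 15 mm high. Origin under its middle. Not wanted.
- flask: Upright dark steel vacuum flask, loose, 66 mm across, 235 mm high. Origin at the centre of its underside.
- remote: Television remote control lying on the table, loose, 170 mm (x) by 46 mm, 18 mm thick. Origin at the centre of its underside.
- tissue_box: White tissue box, loose, 120 mm square, 105 mm high with the tissue. Origin at the centre of its underside.
- glass_dish: Heavy clear glass dish, loose, 160 mm across, 42 mm high. Origin at the centre of its underside.
- hairbrush: White hairbrush lying bristles down, loose, 215 mm long (x), 52 mm wide, 24 mm high. Origin under its middle.
There are look-alikes about, which are no part of the job. What is meant by the part that bears lid_grip is not black or red, and is the larger of those in its own colour.

How it is judged:
By the outcome, as a careful person would: the job done as asked, in the order asked, and still so for the second after the job is handed in, while the arm keeps its last pose, push and grip.
It also fails if it takes over 54 s, if anything falls off the work surface, if the arm or the gripper's body presses on something with over 40 N, if the wrist force passes 120 N, or if a joint passes its speed limit or range.

## Working session

There is one attempt and no reset: what is moved stays moved. The work goes in short steps, Python scripts to look and compute and a tool call to move; the robot and the scene stay as the last step left them, time stands still between calls to the robot, and variables do not carry over. Pictures are saved under pics/ and viewed, at most 10 in all, crops included, and the job is handed in when it is done.

Besides the shell and the picture viewer there is one more tool, called after "Emit:" by a JSON object that holds its "op" and its "data". arm_command: Moves the arm, as the interface text tells. Its arguments: {"type":"object","properties":{"moves":{"type":"array","items":{"type":"array","items":{"type":"array","items":{"type":"number"}}}}},"required":["moves"]}

```bash
mkdir -p pics
cat > h.py <<'E'
import numpy as np, cv2
from scipy.spatial.transform import Rotation as R
from cell import arm
def snap(n,f):
    s=arm.state(); c=arm.camera(n); cv2.imwrite(f'pics/{f}.png',c['color'][:,:,::-1])
    c.pop('color_',0)
    if n=='wrist':
        T=np.eye(4);T[:3,:3]=R.from_euler('xyz',s['ee_rot']).as_matrix();T[:3,3]=s['tcp_pos'];T=T@np.array(c['T_tool_cam'])
    else:
        T=np.eye(4);T[:3,:3]=R.from_euler('xyz',c['attitude']).as_matrix();T[:3,3]=c['xyz']
    c['T']=T; np.save(f'pics/{f}.npy',c,allow_pickle=True); return c
def load(f): return np.load(f'pics/{f}.npy',allow_pickle=True).item()
def K(c): return np.array([[c['fx'],0,c['cx']],[0,c['fy'],c['cy']],[0,0,1.]])
def px(c,uv,z):
    p=cv2.undistortPoints(np.array(uv,float).reshape(-1,1,2),K(c),np.array(c['distortion'],float)).reshape(-1,2)
    d=np.c_[p,np.ones(len(p))]@c['T'][:3,:3].T; o=c['T'][:3,3]
    return o+d*((np.array(z)-o[2])/d[:,2])[:,None]
def proj(c,P):
    Ti=np.linalg.inv(c['T']); return cv2.projectPoints(np.array(P,float).reshape(-1,1,3),cv2.Rodrigues(Ti[:3,:3])[0],Ti[:3,3],K(c),np.array(c['distortion'],float))[0].reshape(-1,2)
E
python3 - <<'E'
from h import *
s=arm.state();print({k:np.round(v,3) for k,v in s.items()},arm.tcp_to_tips)
a=snap('top','top');b=snap('scene','scene')
for c in(a,b):print(np.round(c['xyz'],3),np.round(c['attitude'],3),c['fx'])
cv2.imwrite('pics/both.png',np.vstack([cv2.resize(c['color'],(480,300))for c in(a,b)])[:,:,::-1])
E
```

```text
{'time_s': np.float64(0.0), 'q': array([ 1.188,  0.577,  0.025,  1.438, -0.015,  1.129, -0.056]), 'qvel': array([-0.001, -0.001,  0.001,  0.002,  0.   , -0.001,  0.001]), 'joint_torque': array([ 1.0000e-03, -7.6575e+01,  2.2510e+00, -2.8597e+01,  1.5000e-02,
        1.3000e-02,  0.0000e+00]), 'tcp_pos': array([ 0.199, -0.645,  0.217]), 'ee_rot': array([-3.14 ,  0.   ,  0.299]), 'contact_force': array([-0.131, -0.163,  0.316]), 'torque': array([ 0.019, -0.069, -0.012]), 'grip_force': np.float64(0.0), 'grip_width': np.float64(1.0)} 0.017
[ 0.389 -0.071  1.206] [-3.023  0.031 -1.588] 368.56117274376345
[ 1.342 -0.598  1.045] [-2.337  0.009  0.979] 460.33952327678116
```

View pics/top.png

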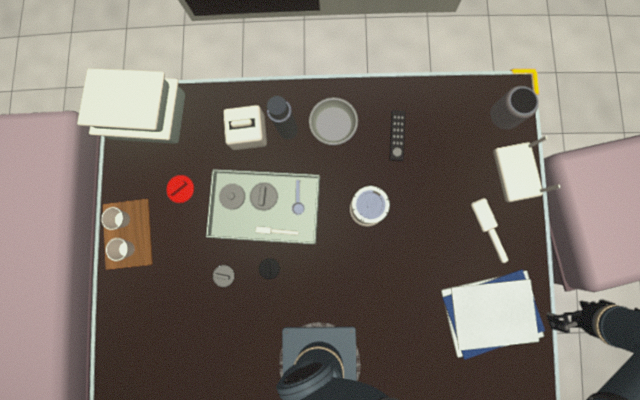

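View pics/scene.png

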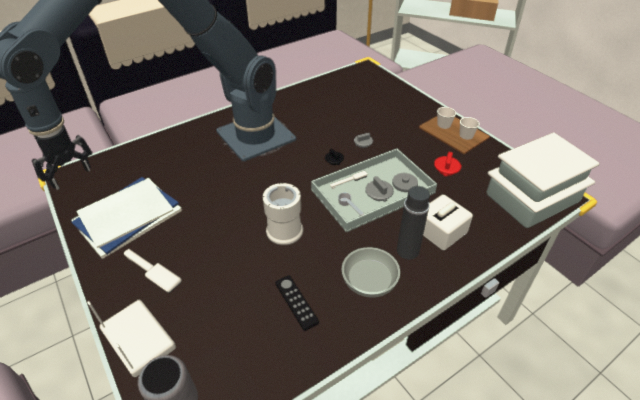

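Lid candidates in the top view:
- (264,196): grey with a bar, in the box. It fits: grey, and the larger of the two greys with a bar.
- (223,276): a smaller grey one on the table.
- (180,188): red.
- (269,269): black.
- (232,196): the jar lid with a round knob.

The grinder is at (370,206). I'll confirm in one crop.

Run:
```python
from h import *
c=load('top');im=c['color'][:,:,::-1]
a=cv2.resize(im[160:290,200:330],(520,520),interpolation=cv2.INTER_CUBIC)
b=cv2.resize(im[181:231,345:395],(270,270),interpolation=cv2.INTER_CUBIC)
o=np.zeros((520,800,3),np.uint8);o[:,:520]=a;o[:270,525:795]=b;cv2.imwrite('pics/crop1.png',o)
print(px(c,[(264,193),(264,196),(370,204),(223,276),(264,207)],[.052,.052,.15,.02,.05]).round(3))
```

```text
[[ 0.544  0.166  0.052]
 [ 0.534  0.166  0.052]
 [ 0.492 -0.161  0.15 ]
 [ 0.282  0.305  0.02 ]
 [ 0.499  0.166  0.05 ]]
```

View pics/crop1.png

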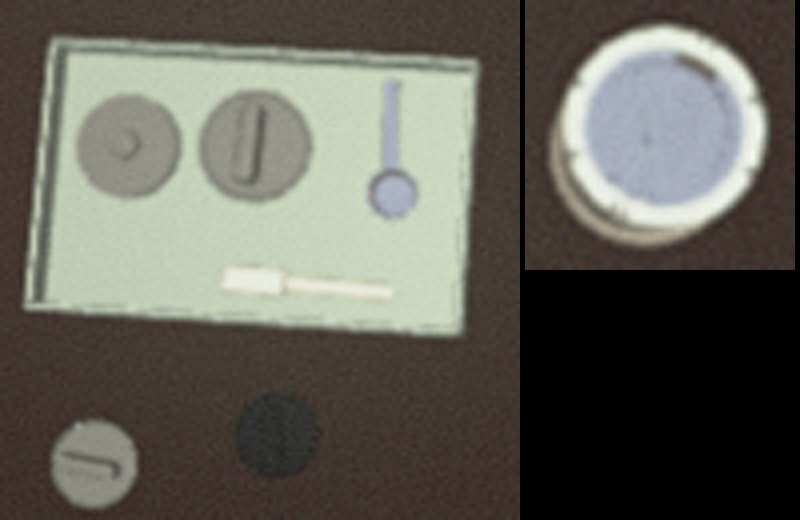

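The crop confirms it: the lid at crop (255,145), i.e. top pixel (264,196), is the larger grey one with a bar, and the bar leans about 11° clockwise of +x. The grinder slot shows at crop (697,65), roughly -30°. I'll look from above the grinder on the way.

Emit:
{"op": "arm_command", "data": {"moves": [[[1,0.03,0.06,0.05,-4],[1,0.06,0.12,0.1,-8],[1,0.1,0.18,0.14,-12],[1,0.13,0.24,0.16,-16],[1,0.16,0.3,0.16,-20],[1,0.19,0.36,0.16,-24],[1,0.22,0.41,0.16,-28],[1,0.24,0.46,0.16,-28]]]}}

```text
time_s: 1.1
tcp_pos: [0.4132, -0.2374, 0.3758]
ee_rot: [3.142, -0.0, -0.191]
contact_force: [0.7, -0.8, 0.8]
grip_width: 0.998
grip_force: 0.0
```

Run:
```python
from h import *
c=snap('wrist','w1');s=arm.state();print(s['time_s'],s['tcp_pos'],s['ee_rot'],s['q']);print(np.round(c['T_tool_cam'],3),c['fx'])
```

```text
1.15 [ 0.41724373 -0.22874478  0.37601307] [-3.13698707e+00 -1.50166007e-03 -1.79879153e-01] [ 0.4489213   0.16164958 -0.05131236  1.65541422  0.00354052  1.32427131
 -1.35325656]
[[ 0.001 -0.961 -0.276  0.07 ]
 [ 1.     0.001  0.     0.   ]
 [ 0.    -0.276  0.961 -0.157]
 [ 0.     0.     0.     1.   ]] 303.6612929087712
```

View pics/w1.png

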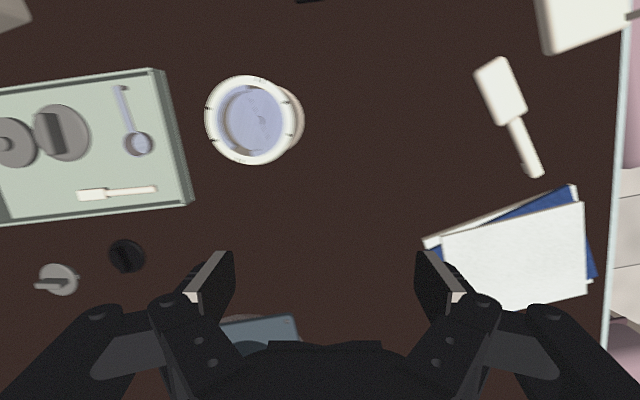

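Wrist view: grinder at (254,120), slightly blurred, and the lid at (61,133) with its bar. I'll take a still, closer look at the grinder.

Emit:
{"op": "arm_command", "data": {"moves": [[[1,0,0.02,-0.03,0],[1,-0.005,0.03,-0.07,0],[1,-0.01,0.03,-0.1,0],[1,-0.01,0.03,-0.1,0],[1,-0.01,0.03,-0.1,0],[1,-0.01,0.03,-0.1,0],[1,-0.01,0.03,-0.1,0],[1,-0.01,0.03,-0.1,0]]]}}

```text
time_s: 2.15
tcp_pos: [0.4028, -0.2095, 0.276]
ee_rot: [3.142, -0.001, -0.19]
contact_force: [0.7, 0.2, -0.3]
grip_width: 1.001
grip_force: 0.0
```

Run:
```python
from h import *
c=snap('wrist','w2');s=arm.state();print(s['time_s'],s['tcp_pos'],s['ee_rot'],s['q'])
im=c['color'][:,:,::-1]
u=proj(c,[(0.492,-0.161,.15)])[0];print(u)
x,y=max(int(u[0])-80,0),max(int(u[1])-60,0);print(x,y)
cv2.imwrite('pics/w2c.png',cv2.resize(im[y:y+120,x:x+160],(800,600),interpolation=cv2.INTER_CUBIC))
```

```text
2.2 [ 0.40265744 -0.20943406  0.27591653] [ 3.14150960e+00 -4.51160290e-04 -1.89888268e-01] [ 0.42755544  0.19044988 -0.06247284  1.89460429  0.01357803  1.05648184
 -1.40114976]
[251.22923019 104.17593252]
171 44
```

View pics/w2c.png

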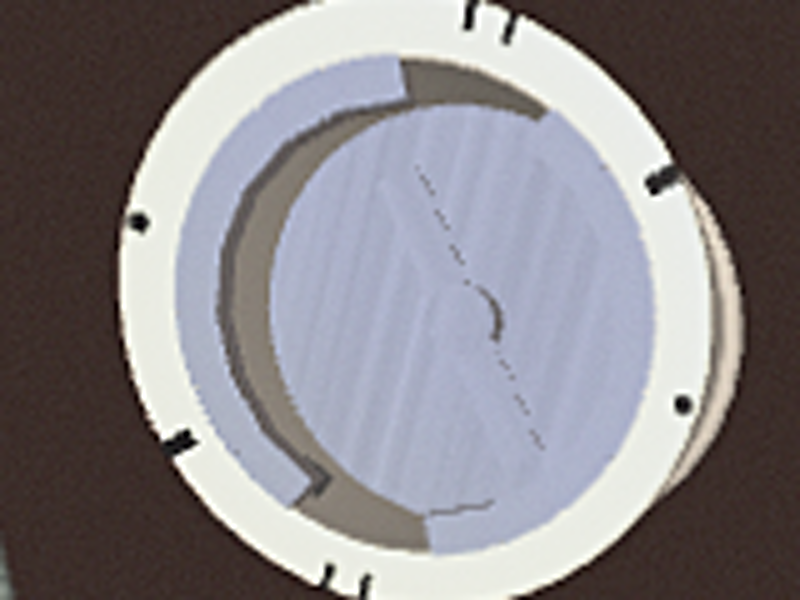

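Grinder in the crop: single ticks at (662,181) and (180,443), dots at (139,222) and (683,404), slot tick pairs around (490,21) and (347,582).

Run:
```python
from h import *
c=load('w2')
P=np.array([(662,181),(180,443),(139,222),(683,404),(490,21),(347,582)])
uv=np.c_[171+(P[:,0]+.5)/5-.5,44+(P[:,1]+.5)/5-.5]
X=px(c,uv,.15)[:,:2]
for i in(0,2,4):
    d=X[i]-X[i+1];print((X[i]+X[i+1])/2,np.hypot(*d),np.degrees(np.arctan2(d[1],d[0])))
c=load('top')
f=lambda X,Y:((X+.5)/4-.5+200,(Y+.5)/4-.5+160)
print(px(c,[f(255,145)],.037),px(c,[f(261,105),f(245,185)],.06))
```

```text
[ 0.48962044 -0.16261924] 0.099321656942833 -74.18904116590035
[ 0.48976477 -0.16254375] 0.1001732973703835 60.997882937748855
[ 0.48967455 -0.16256661] 0.10052431318674876 -29.025792355825768
[[0.53623198 0.17091134 0.037     ]] [[0.56514547 0.16148806 0.06      ]
 [0.50177008 0.17398491 0.06      ]]
```

Emit:
{"op": "arm_command", "data": {"moves": [[[1,0.04,0.05,0,0],[1,0.05,0.11,0,0],[1,0.06,0.17,0,0],[1,0.06,0.23,-0.01,0],[1,0.06,0.29,-0.03,0],[1,0.06,0.35,-0.05,0],[1,0.06,0.38,-0.07,0],[1,0.06,0.38,-0.07,0]]]}}

```text
time_s: 3.2
tcp_pos: [0.4614, 0.1732, 0.2044]
ee_rot: [3.141, 0.002, -0.185]
contact_force: [-0.2, -1.1, 0.1]
grip_width: 0.998
grip_force: 0.0
```

Emit:
{"op": "arm_command", "data": {"moves": [[[1,0,0,0,0],[1,0,0,0,0],[1,0,0,0,0],[1,0,0,0,0],[1,0,0,0,0],[1,0,0,0,0],[1,0,0,0,0],[1,0,0,0,0]]]}}

```text
time_s: 4.2
tcp_pos: [0.4625, 0.1706, 0.2057]
ee_rot: [3.142, -0.0, -0.19]
contact_force: [0.2, -0.2, 0.1]
grip_width: 1.001
grip_force: 0.0
```

Run:
```python
from h import *
c=snap('wrist','w3');s=arm.state();print(s['time_s'],s['tcp_pos'],s['ee_rot'],s['q'])
im=c['color'][:,:,::-1]
u=proj(c,[(0.535,0.169,.06)])[0];print(u)
x,y=max(int(u[0])-80,0),max(int(u[1])-60,0);print(x,y)
cv2.imwrite('pics/w3c.png',cv2.resize(im[y:y+120,x:x+160],(800,600),interpolation=cv2.INTER_CUBIC))
```

```text
4.25 [0.46251163 0.1706526  0.20565038] [ 3.14157953e+00  6.81406595e-05 -1.89841391e-01] [-0.23753199  0.3281891  -0.2824552   1.91631427  0.11377886  0.91243237
 -2.33608666]
[311.12046469 112.3878854 ]
231 52
```

View pics/w3c.png

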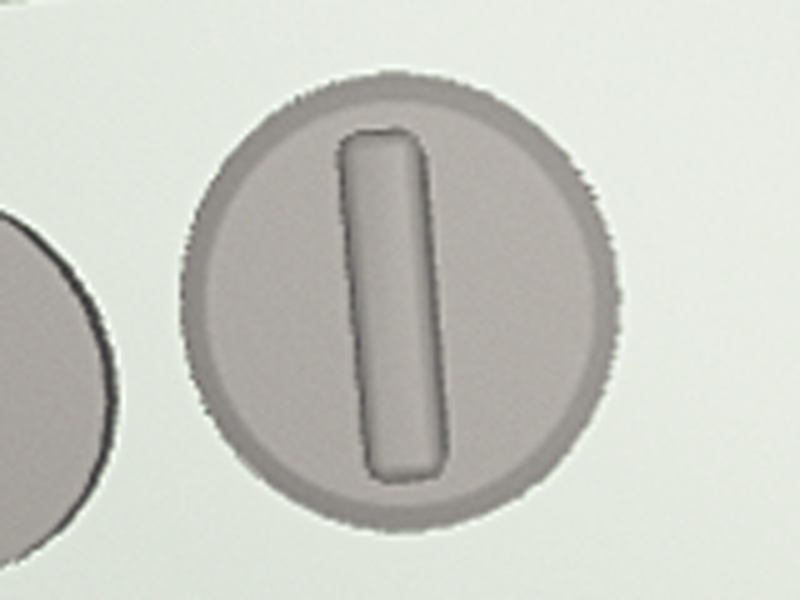

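The lid fills the crop: flange centre (402,302), bar from (383,130) to (406,481).

Run:
```python
from h import *
c=load('w3')
f=lambda X,Y:(231+(X+.5)/5-.5,52+(Y+.5)/5-.5)
print(px(c,[f(402,302),f(402,302),f(182,302),f(622,302)],[.033,.037,.033,.033]))
for z in(.06,.067):
    a,b=px(c,[f(383,131),f(406,481)],z)[:,:2];d=a-b;print((a+b)/2,np.hypot(*d),np.degrees(np.arctan2(d[1],d[0])))
print(c['T'][:3,3])
```

```text
[[0.53575242 0.1701193  0.033     ]
 [0.53569598 0.16995972 0.037     ]
 [0.5444041  0.21516454 0.033     ]
 [0.52715794 0.12508832 0.033     ]]
[0.53398356 0.17072628] 0.06463875034167751 -7.651444985777101
[0.53391692 0.17040803] 0.06314234309950104 -7.6514449857771
[0.53110476 0.15697904 0.36237173]
```

Emit:
{"op": "arm_command", "data": {"moves": [[[1,0.02,0,0,10],[1,0.04,0,0,20],[1,0.06,0,0,30],[1,0.0725,0,0,40],[1,0.0725,0,0,50],[1,0.0725,0,0,60],[1,0.0725,0,0,70],[1,0.0725,0,0,80]]]}}

```text
time_s: 5.25
tcp_pos: [0.535, 0.1706, 0.2056]
ee_rot: [-3.141, 0.0, 1.212]
contact_force: [-0.6, -0.5, 0.4]
grip_width: 1.0
grip_force: 0.0
```

Emit:
{"op": "arm_command", "data": {"moves": [[[1,0,0,0,10],[1,0,0,0,20],[1,0,0,0,30],[1,0,0,0,40],[1,0,0,0,50],[1,0,0,0,60],[1,0,0,0,70],[1,0,0,0,80]]]}}

```text
time_s: 6.25
tcp_pos: [0.5351, 0.1705, 0.2056]
ee_rot: [-3.141, -0.0, 2.608]
contact_force: [-0.1, -0.4, 0.3]
grip_width: 1.0
grip_force: 0.0
```

Emit:
{"op": "arm_command", "data": {"moves": [[[1,0,0,-0.02,10],[1,0,0,-0.04,20],[1,0,0,-0.06,23.2],[1,0,0,-0.08,23.2],[1,0,0,-0.09,23.2],[1,0,0,-0.09,23.2],[1,0,0,-0.09,23.2],[1,0,0,-0.09,23.2]]]}}

```text
time_s: 7.25
tcp_pos: [0.5354, 0.1709, 0.1163]
ee_rot: [3.141, 0.001, 3.007]
contact_force: [-0.6, 1.3, -0.1]
grip_width: 0.998
grip_force: 0.0
```

Run:
```python
from h import *
s=arm.state();print(s['tcp_pos'],np.degrees(s['ee_rot']),s['q'])
```

```text
[0.53536008 0.17087008 0.11634652] [1.79978018e+02 5.97033778e-02 1.72301667e+02] [ 0.23032155  0.69689977 -1.01589922  1.84558089  0.70204684  1.00728972
  0.35208304]
```

Emit:
{"op": "arm_command", "data": {"moves": [[[1,0,0,-0.02,0],[1,0,0,-0.04,0],[1,0,0,-0.052,0],[1,0,0,-0.058,0],[1,0,0,-0.058,0],[1,0,0,-0.058,0],[0.4,0,0,-0.058,0],[0,0,0,-0.058,0]]]}}

```text
time_s: 8.25
tcp_pos: [0.5352, 0.1706, 0.058]
ee_rot: [3.141, 0.001, 3.007]
contact_force: [0.9, 0.4, 0.2]
grip_width: 0.604
grip_force: 0.0
```

Emit:
{"op": "arm_command", "data": {"moves": [[[0,0,0,0,0],[0,0,0,0,0],[0,0,0,0,0],[0,0,0,0,0],[0,0,0,0,0],[0,0,0,0,0],[0,0,0,0,0],[0,0,0,0,0]]]}}

```text
time_s: 9.25
tcp_pos: [0.5351, 0.1706, 0.0577]
ee_rot: [-3.142, 0.0, 3.008]
contact_force: [0.1, 0.4, 0.4]
grip_width: 0.001
grip_force: 0.0
```

The fingers shut on nothing, so I need to see why.

Run:
```python
from h import *
c=snap('wrist','w4');d=snap('scene','s4')
im=c['color'][:,:,::-1];b=d['color'][140:240,300:450,::-1]
o=np.zeros((600,800,3),np.uint8);o[:300,:480]=cv2.resize(im,(480,300));o[300:,:450]=cv2.resize(b,(450,300),interpolation=cv2.INTER_CUBIC)
cv2.imwrite('pics/v4.png',o)
```

```text
(no output)
```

View pics/v4.png

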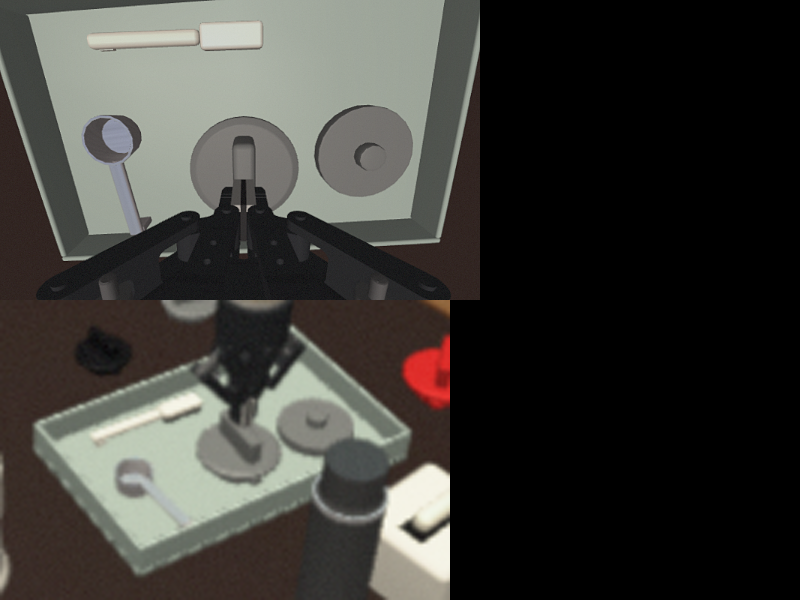

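Run:
```python
from h import *
c=load('w4');s=arm.state();t=np.array(s['tcp_pos']);print(t)
u=np.array([np.cos(np.radians(-7.65)),np.sin(np.radians(-7.65)),0]);p=np.array([.535,.1704,0])
for z in(.037,.067):print(z,proj(c,[p-.032*u+[0,0,z],p+[0,0,z],p+.032*u+[0,0,z]])*.75)
print(proj(c,[t,t-[0,0,.017],t-u*.011-[0,0,.017]])*.75)
d=load('s4');print((proj(d,[t,t-[0,0,.017]]+[p-.032*u+[0,0,.067],p+.032*u+[0,0,.067],p+[0,0,.033]])-[300,140])*3+[0,300])
im=c['color'][170:290,250:410,::-1];b=d['color'][175:215,355:408,::-1]
o=np.vstack([cv2.resize(im,(400,300),interpolation=cv2.INTER_CUBIC),cv2.resize(b,(400,300),interpolation=cv2.INTER_CUBIC)]);cv2.imwrite('pics/v5.png',o)
```

```text
[0.53504165 0.1706158  0.05768769]
0.037 [[243.32437988 135.57004379]
 [243.29851729 173.19085286]
 [243.27485684 207.43103989]]
0.067 [[243.36845948 145.01415776]
 [243.33548558 188.84776467]
 [243.30580107 228.03414497]]
[[243.61665226 183.43589447]
 [243.57067015 174.86902354]
 [243.58400077 162.1247821 ]]
[[240.58162008 428.60572729]
 [239.28045282 440.34744494]
 [225.46182643 404.55880082]
 [257.21558688 440.24214799]
 [238.51892058 445.65178566]]
```

View pics/v5.png

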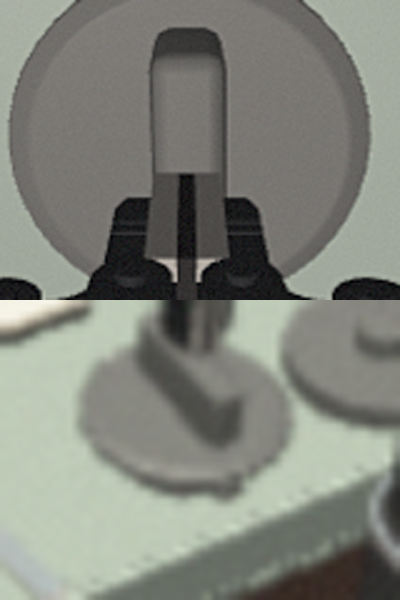

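Run:
```python
from h import *
import cell
d=load('scene')
print('rim centre',proj(d,[(.4897,-.1626,.15)]),'lid flange',proj(d,[(.535,.17,.037)]),'red tbl',px(load('top'),[(180,188)],.01))
t=load('top');print('top: rim',proj(t,[(.4897,-.1626,.15)]),'lid',proj(t,[(.535,.17,.037)]))
# tool-frame z of the seen pad end (row 239, col 325) assuming pad edge at tool x=+.011 / 0
c=load('w4');T=np.array(c['T_tool_cam'])
p=cv2.undistortPoints(np.array([[[325.,239.]]]),K(c),np.array(c['distortion'],float))[0,0]
r=T[:3,:3]@[*p,1];o=T[:3,3]
for x in(.011,0,-.011):print(x,o+r*(x-o[0])/r[0])
print([a for a in dir(arm) if a[0]!='_'],arm.tcp_to_tips)
im=d['color'][170:220,255:315,::-1];b=d['color'][165:205,350:410,::-1]
cv2.imwrite('pics/v6.png',np.hstack([cv2.resize(im,(390,325)),cv2.resize(b,(390,260)).copy() if 0 else cv2.copyMakeBorder(cv2.resize(b,(390,260)),0,65,0,0,0)]))
```

```text
rim centre [[281.53659858 194.26543341]] lid flange [[379.51126931 187.68889283]] red tbl [[0.57218046 0.45923323 0.01      ]]
top: rim [[370.64159794 204.78165613]] lid [[263.65402776 196.24878136]]
0.011 [ 1.10000000e-02  2.90135320e-05 -1.79046994e-02]
0 [0.         0.00012066 0.00793081]
-0.011 [-0.011       0.00021231  0.03376631]
['PlanningError', 'camera', 'hand_in', 'state', 'tcp_to_tips'] 0.017
```

View pics/v6.png

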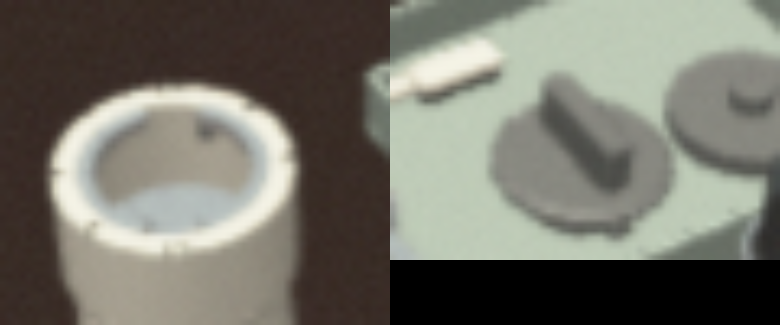

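The lid stands where I expected. The wrist view puts the shut pad ends about 9 mm above the bar top, so the fingertips sit shorter than assumed. I'll reopen, go down while watching the force, and close again.

Emit:
{"op": "arm_command", "data": {"moves": [[[0.3,0,0,0,0],[0.6,0,0,0,0],[0.6,0,0,0,0],[0.6,0,0,0,0],[0.6,0,0,-0.003,0],[0.6,0,0,-0.006,0],[0.6,0,0,-0.009,0],[0.6,0,0,-0.012,0]]]}}

```text
time_s: 10.35
tcp_pos: [0.535, 0.1706, 0.0454]
ee_rot: [-3.142, -0.0, 3.008]
contact_force: [0.2, 0.1, -0.1]
grip_width: 0.602
grip_force: 0.0
```

Run:
```python
from h import *
c=snap('wrist','w5');s=arm.state();print(s['tcp_pos'],s['contact_force'],s['grip_width'])
cv2.imwrite('pics/v7.png',cv2.resize(c['color'][170:330,200:440,::-1],(780,520),interpolation=cv2.INTER_CUBIC))
```

```text
[0.53484246 0.17050354 0.04505677] [ 0.1516256  -0.16878809 -0.09493892] 0.6010255289311898
```

View pics/v7.png

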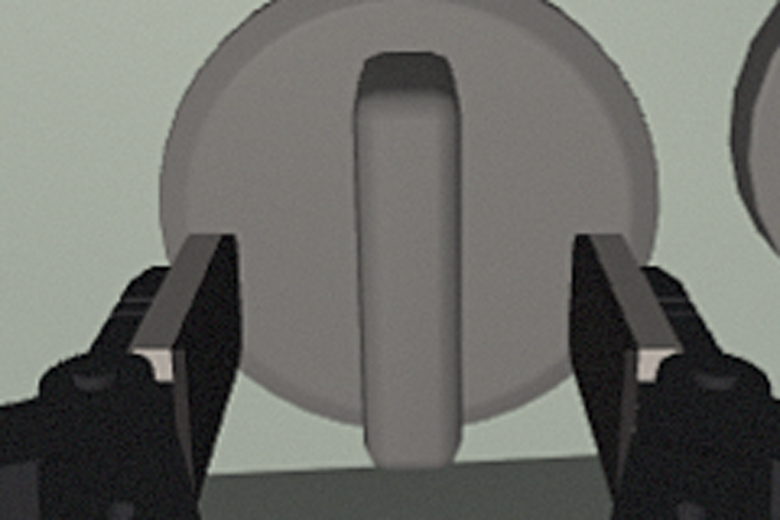

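The pads' front tips are at crop (240,235) and (572,235). Their spacing and the bar's width give the same depth, so the tips are level with the bar top and need about 18 mm more.

Emit:
{"op": "arm_command", "data": {"moves": [[[0.6,0,0,-0.003,0],[0.6,0,0,-0.006,0],[0.6,0,0,-0.009,0],[0.6,0,0,-0.012,0],[0.6,0,0,-0.014,0],[0.6,0,0,-0.016,0],[0.6,0,0,-0.016,0],[0.6,0,0,-0.016,0]]]}}

```text
time_s: 11.4
tcp_pos: [0.5351, 0.1706, 0.0297]
ee_rot: [3.142, 0.0, 3.008]
contact_force: [-0.1, -0.3, 0.1]
grip_width: 0.604
grip_force: 0.0
```

Emit:
{"op": "arm_command", "data": {"moves": [[[0.5,0,0,0,0],[0.4,0,0,0,0],[0.3,0,0,0,0],[0.2,0,0,0,0],[0.1,0,0,0,0],[0,0,0,0,0],[0,0,0,0,0],[0,0,0,0,0]]]}}

```text
time_s: 12.4
tcp_pos: [0.5352, 0.1708, 0.0298]
ee_rot: [3.141, 0.0, 3.008]
contact_force: [-0.4, -0.1, 3.2]
grip_width: 0.181
grip_force: 59.0
```

Emit:
{"op": "arm_command", "data": {"moves": [[[0,0,0,0.01,0],[0,0,0,0.03,0],[0,0,0,0.06,0],[0,0,0,0.09,0],[0,0,0,0.12,0],[0,0,0,0.15,0],[0,0,0,0.18,0],[0,0,0,0.2,0]]]}}

```text
time_s: 13.4
tcp_pos: [0.5348, 0.171, 0.2324]
ee_rot: [3.141, 0.001, 3.008]
contact_force: [0.3, -0.5, -1.6]
grip_width: 0.171
grip_force: 58.6
```

Emit:
{"op": "arm_command", "data": {"moves": [[[0,0,-0.03,0,-4],[0,-0.01,-0.08,0,-8],[0,-0.02,-0.13,0,-12],[0,-0.03,-0.18,0,-16],[0,-0.035,-0.23,0,-19],[0,-0.04,-0.28,0,-21.5],[0,-0.045,-0.32,0,-21.5],[0,-0.045,-0.333,0,-21.5]]]}}

```text
time_s: 14.4
tcp_pos: [0.489, -0.165, 0.2303]
ee_rot: [-3.141, -0.0, 2.629]
contact_force: [-0.8, 0.5, -1.7]
grip_width: 0.177
grip_force: 58.9
```

Emit:
{"op": "arm_command", "data": {"moves": [[[0,0,0,0,0],[0,0,0,0,0],[0,0,0,0,0],[0,0,0,0,0],[0,0,0,0,0],[0,0,0,0,0],[0,0,0,0,0],[0,0,0,0,0]]]}}

```text
time_s: 15.4
tcp_pos: [0.49, -0.1624, 0.2297]
ee_rot: [3.142, -0.0, 2.632]
contact_force: [0.3, -0.7, -1.3]
grip_width: 0.172
grip_force: 58.9
```

Run:
```python
from h import *
c=snap('wrist','w6');s=arm.state();print({k:np.round(s[k],4) for k in('time_s','tcp_pos','q','contact_force','torque','grip_width')},np.degrees(s['ee_rot']))
# find lid flange + bar in the wrist picture: edges of grey
g=cv2.cvtColor(c['color'],cv2.COLOR_RGB2GRAY)
t=np.array(s['tcp_pos']);a=np.radians(s['ee_rot'][2] and np.degrees(s['ee_rot'][2]));u=np.array([np.cos(a),np.sin(a),0])
for z in(.007,.037):print(z,proj(c,[t+u*.032+[0,0,z],t+u*.046+[0,0,.003]]))
for v in range(120,250,10):print(v,g[v,200:440:8])
```

```text
{'time_s': np.float64(15.45), 'tcp_pos': array([ 0.49  , -0.1624,  0.2297]), 'q': array([ 0.9531,  0.4928, -1.0808,  1.8108,  0.4794,  1.1312,  0.7702]), 'contact_force': array([-0.3512, -0.4779, -2.615 ]), 'torque': array([-0.0073, -0.0092,  0.0194]), 'grip_width': np.float64(0.1731)} [-1.79998507e+02 -3.44946539e-03  1.50810366e+02]
0.007 [[325.00208181 191.87644931]
 [325.03227682 163.23672487]]
0.037 [[325.19207002 209.69403086]
 [325.03227682 163.23672487]]
120 [58 61 62 64 63 61 61 64 61 60 63 62 59 61 60 63 59 58 64 64 59 59 58 60
 61 64 60 59 59 63]
130 [ 63  59  63  57  63  61  61  63  65  60  59  61  62  55 233 227 223 228
  62  60  63  62  63  61  64  63  61  63  59  60]
140 [ 62  62  63  61  59  64  63  61  61  62  60  64 237 151 253 104 229 251
 157 206  62  60  64  60  62  62  62  58  61  60]
150 [ 57  58  63  64  60  64  60  63  60  61  62 251 247 247 247 248 248 247
 247 247 249  62  62  62  64  62  62  63  57  62]
160 [ 61  58  63  58  59  57  65  57  64  50 247 247 218 219 222 221 223 226
 219 218 247  78  45  62  62  61  64  60  62  64]
170 [ 60  62  61  65  60  65
[... 287 characters left out ...]
182 185 185 183
 185 185 184 177 156 154  63  60  63  59  60  63]
200 [ 64  62  62  60  60  62  60 162 162 185 183 185 186 185  83  79  82  78
 182 181 178 183 180 153 153  61  59  60  62  60]
210 [ 62  58  60  58  63  61 159 163 182 184 185 181 185 185 121 131 132 117
 184 181 180 179 180 179 153 152  63  63  60  58]
220 [ 63  59  60  64  61  64 164 181 181 183 181 182 183 185 172 181 180 162
 188 180 180 177 178 177 178 151  62  60  64  59]
230 [ 62  61  63  58  61  52 164 181 181 180 180 182 180 183 170 181 180 157
 184 180 180 177 179 176 177 152  51  60  62  61]
240 [ 63  63  63  60  63  82 164 180 179 179 181 178 108 109 173 180 179 156
 110 106 174 177 176 176 176 152 120  62  64  63]
```

```bash
cat >> h.py <<'E'
def flange(c):
    from scipy.optimize import least_squares
    g=cv2.GaussianBlur(cv2.cvtColor(c['color'],cv2.COLOR_RGB2GRAY),(3,3),0).astype(int)
    m=(g>140)&(g<196); P=[]
    for u in range(256,396,2):
        for v in range(100,250):
            if m[v:v+7,u].all(): P.append((u,v-.5));break
    P=np.array(P,float);cc=dict(c,T=np.array(c['T_tool_cam']))
    def f(q,z):
        X=px(cc,P,z)[:,:2]; return np.hypot(X[:,0]-q[0],X[:,1]-q[1])-.046
    for z in(-.012,-.008,-.004,0,.004):
        r=least_squares(f,[0,0],args=(z,),loss='soft_l1',f_scale=.0005);print(z,r.x.round(4),'rms',np.sqrt(np.mean(r.fun**2)).round(5))
E
python3 - <<'E'
from h import *
c=load('w6');flange(c)
g=cv2.cvtColor(c['color'],cv2.COLOR_RGB2GRAY)
print(g[185:225,325]);print(g[225,300:350]);print(g[150:175,325])
E
```

```text
-0.012 [ 0.0007 -0.0007] rms 0.00304
-0.008 [ 0.0002 -0.0007] rms 0.00308
-0.004 [-0.0003 -0.0006] rms 0.00314
0 [-0.0008 -0.0006] rms 0.00319
0.004 [-0.0013 -0.0005] rms 0.00325
[186 186 186 185 186 184 190 183  91  69  76  78  78  79  81  78  80  80
  80  82  79  79  89 106 118 128 142 145 151 158 162 169 173 180 181 179
 178 179 180 180]
[182 182 181 181 186 168 112 128 153 157 161 166 172 174 178 184 179 182
 182 182 179 182 181 179 180 181 180 180 179 178 178 179 180 177 175 167
 158 150 147 137 129 106 111 167 184 181 180 177 179 178]
[248 252 190 220 219 218 220 220 220 219 223 220  96 103 146 163 158 155
 160 159 161 158 160 160 161]
```

The lid hangs centred in the grip (within about 1 mm) and aligned with the slots. Lowering.

Emit:
{"op": "arm_command", "data": {"moves": [[[0,0,0,-0.015,0],[0,0,0,-0.03,0],[0,0,0,-0.04,0],[0,0,0,-0.048,0],[0,0,0,-0.052,0],[0,0,0,-0.055,0],[0,0,0,-0.058,0],[0,0,0,-0.06,0]]]}}

```text
time_s: 16.45
tcp_pos: [0.4901, -0.1624, 0.1697]
ee_rot: [-3.142, 0.0, 2.632]
contact_force: [0.5, -0.4, -1.6]
grip_width: 0.175
grip_force: 58.9
```

Emit:
{"op": "arm_command", "data": {"moves": [[[0,0,0,-0.001,0],[0,0,0,-0.002,0],[0,0,0,-0.003,0],[0,0,0,-0.004,0],[0,0,0,-0.005,0],[0,0,0,-0.006,0],[0,0,0,-0.007,0],[0,0,0,-0.008,0]]]}}

```text
time_s: 17.45
tcp_pos: [0.49, -0.1624, 0.1616]
ee_rot: [-3.142, 0.0, 2.632]
contact_force: [-0.1, 0.1, -1.9]
grip_width: 0.174
grip_force: 58.9
```

Lugs are going in with no contact. About 10.6 mm remains.

Emit:
{"op": "arm_command", "data": {"moves": [[[0,0,0,-0.0015,0],[0,0,0,-0.003,0],[0,0,0,-0.0045,0],[0,0,0,-0.006,0],[0,0,0,-0.007,0],[0,0,0,-0.008,0],[0,0,0,-0.009,0],[0,0,0,-0.009,0]]]}}

```text
time_s: 18.45
tcp_pos: [0.49, -0.1624, 0.1526]
ee_rot: [-3.142, -0.0, 2.632]
contact_force: [1.0, 0.6, -1.1]
grip_width: 0.173
grip_force: 58.9
```

Emit:
{"op": "arm_command", "data": {"moves": [[[0,0,0,-0.0003,0],[0,0,0,-0.0006,0],[0,0,0,-0.0009,0],[0,0,0,-0.0012,0],[0,0,0,-0.0015,0],[0,0,0,-0.0018,0],[0,0,0,-0.002,0],[0,0,0,-0.002,0]]]}}

```text
time_s: 19.45
tcp_pos: [0.4901, -0.1624, 0.1508]
ee_rot: [-3.141, 0.0, 2.632]
contact_force: [0.1, 1.1, 1.9]
grip_width: 0.175
grip_force: 59.3
```

Seated: contact comes at exactly the expected height. Now turning clockwise, first 30°.

Emit:
{"op": "arm_command", "data": {"moves": [[[0,0,0,-0.0003,-4],[0,0,0,-0.0003,-8],[0,0,0,-0.0003,-12],[0,0,0,-0.0003,-16],[0,0,0,-0.0003,-20],[0,0,0,-0.0003,-24],[0,0,0,-0.0003,-28],[0,0,0,-0.0003,-30]]]}}

```text
time_s: 20.45
tcp_pos: [0.4904, -0.1627, 0.1508]
ee_rot: [3.141, 0.001, 2.108]
contact_force: [-0.3, -2.6, 6.1]
grip_width: 0.173
grip_force: 60.0
```

Run:
```python
from h import *
s=arm.state();print({k:np.round(s[k],4) for k in('time_s','tcp_pos','q','contact_force','torque','grip_width')},np.degrees(s['ee_rot']))
```

```text
{'time_s': np.float64(20.45), 'tcp_pos': array([ 0.4904, -0.1627,  0.1508]), 'q': array([ 0.8117,  0.5279, -0.8641,  1.922 ,  0.5029,  0.9214,  0.2364]), 'contact_force': array([-0.2922, -2.6415,  6.1001]), 'torque': array([-0.3971,  0.2998,  0.2716]), 'grip_width': np.float64(0.1728)} [1.79987376e+02 6.30727857e-02 1.20752478e+02]
```

Emit:
{"op": "arm_command", "data": {"moves": [[[0,0,0,0,-3],[0,0,0,0,-6],[0,0,0,0,-9],[0,0,0,0,-12],[0,0,0,0,-14],[0,0,0,0,-15],[0,0,0,0,-15],[0,0,0,0,-15]]]}}

```text
time_s: 21.45
tcp_pos: [0.4903, -0.1626, 0.1508]
ee_rot: [3.141, 0.001, 1.847]
contact_force: [-1.1, -1.4, 6.7]
grip_width: 0.171
grip_force: 60.0
```

Run:
```python
from h import *
c=snap('wrist','w7');s=arm.state();print({k:np.round(s[k],4) for k in('time_s','tcp_pos','q','contact_force','torque','grip_width','grip_force')},np.degrees(s['ee_rot']))
g=cv2.cvtColor(c['color'],cv2.COLOR_RGB2GRAY)
# bar side edges, two rows -> slip in grip; tick positions predicted on rim
for v in(205,212,220,228,236):
    d=np.gradient(cv2.GaussianBlur(g,(3,3),0)[v,290:360].astype(float));print(v,290+np.where(g[v,290:360]<135)[0])
a=np.radians(-74.19)
for k in(1,-1):print(proj(c,[(.4897+k*.05*np.cos(a),-.1626+k*.05*np.sin(a),.15)]))
for v in range(130,165,3):print(v,g[v,306:346:2])
```

```text
{'time_s': np.float64(21.5), 'tcp_pos': array([ 0.4903, -0.1627,  0.1508]), 'q': array([ 0.769 ,  0.5077, -0.7922,  1.9234,  0.459 ,  0.8989,  0.0223]), 'contact_force': array([-1.0336, -1.6904,  6.4686]), 'torque': array([-0.3831,  0.4621,  0.1926]), 'grip_width': np.float64(0.1747), 'grip_force': np.float64(60.042)} [1.79981185e+02 4.60611814e-02 1.05838386e+02]
205 [308 309 310 311 312 313 314 315 316 317 318 319 320 321 322 323 324 325
 326 327 328 329 330 331 332 333 334 335 336 337 338 339 340]
212 [306 307 308 309 337 338 339 340 341]
220 [306 307 341 342]
228 [306 307 341 342]
236 [306 307 340 341 342]
[[323.60891878 318.66547517]]
[[323.80325822 153.41926486]]
130 [ 55  56  63  92 122 189 200 196 199 195 199 197 197 183 135  88  66  54
  58  59]
133 [207 209 219 223 223 224 222 222 223 221 221 220 219 221 222 223 219 208
 200 175]
136 [218 207 196 184 160 135 142 142 142 142 142 144 141 144 158 182 193 205
 216 221]
139 [141 145 145 148 147 148 147 145 147 146 147 148 148 150 149 149 149 147
 145 155]
142 [146 140 142 142 141 142 143 143 142 143 144 143 143 143 143 142 144 142
 144 149]
145 [142 142 144 143 143 142 144 143 144 144 141 146 146 143 144 143 145 144
 143 143]
148 [138 137 136 141 143 158 161 161 122 162 106 177 158 155 143 142 138 136
 140 143]
151 [254 250 249 248 248 247 248 255  52  70  79 255 247 248 248 248 249 251
 255 255]
154 [247 247 247 247 247 247 247 255  51  72  81 255 247 247 247 247 247 247
 247 247]
157 [247 247 247 247 247 247 247 255  52  73  81 255 247 247 247 247 247 247
 247 247]
160 [247 247 247 247 247 248 249 255 163 173 169 254 248 248 247 247 247 247
 247 247]
163 [255 255 164 116  51  51  61  70  83  98  82  71  56  53  50 119 139 255
 255 254]
```

The bar's centre line (column 324) points at the single tick (column 324). The lid is down and held steady at 45°, so I'm handing in.

```bash
python3 -c "
from cell import arm
print(arm.hand_in(), arm.state()['ee_rot'])"
```

```text
the job is handed in; nothing more can be done
the job is handed in; nothing more can be done
```

The job is handed in at about 21.5 s, with the grey bar-grip lid fully down in the grinder, turned 45° clockwise to the single ticks and still held there by the gripper; the first grasp closed on air above the bar, so I lowered and re-gripped.

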